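Pack two sampling kits tight against the tray ends

TASK

Make up the two sampling kits from the stock on the bench: the long blue tray gets the large amber bottle, then the white bottle, then the blue-capped tube; the short red tray gets the dropper bottle, then the red-capped tube. Stand them upright in a single row in that order starting from the tray's tall end plate, each one pushed up snug against the plate or against the one before it, so that the whole kit fits and nothing can rattle. Keep everything upright on the way, and leave the foil-covered beaker standing where it is.

Things in the scene. Friction and masses are not known exactly. Their poses are not given: they have to be found in the camera images.
- blue_tray: Long blue plastic kit tray, open on top, fixed. Inside 126 mm long (x) by 58 mm wide (y), just long enough for its kit in one row. Floor 4 mm above the bench; side walls and low end wall 4 mm thick, tops 16 mm up; tall end plate at the +x end 6 mm thick, 46 mm up. Origin mid-bay at bench height; x points to the plate, whose inner face is at x = +63 mm, within 0.5 rad of the robot's x; z up.
- red_tray: Short red plastic kit tray, open on top, fixed. Inside 72 mm long (x) by 46 mm wide (y), just long enough for its kit in one row. Floor 4 mm above the bench; side walls and low end wall 4 mm thick, tops 16 mm up; tall end plate at the +x end 6 mm thick, 46 mm up. Origin mid-bay at bench height; x points to the plate, whose inner face is at x = +36 mm, within 0.5 rad of the robot's x; z up.
- amber_bottle_mid (a point): Large brown glass bottle with a white screw cap, 48 mm diameter, 108 mm tall; the straight round body reaches up to 60 mm, the shoulder tapers above; about 150 g. Stands upright on the bench, loose. The point is on its axis, half-way up (54 mm above its foot); z is its own axis, pointing to its cap.
- white_bottle_mid (a point): White round bottle with a blue cap, 37 mm diameter, 90 mm tall (cap 32 mm diameter, from 72 mm up); about 60 g. Stands upright on the bench, loose. The point is on its axis, half-way up (45 mm above its foot); z is its own axis, pointing to its cap.
- blue_capped_tube_mid (a point): Short clear specimen tube with a blue cap, body 24 mm diameter, cap 29 mm diameter (from 50 mm up), 66 mm tall; about 20 g. Stands upright on the bench, loose. The point is on its axis, half-way up (33 mm above its foot); z is its own axis, pointing to its cap.
- dropper_bottle_mid (a point): Small brown bottle with a black dropper top, 31 mm diameter, 76 mm tall; the straight body reaches up to 35 mm (grip it there), it tapers above; about 40 g. Stands upright on the bench, loose. The point is on its axis, half-way up (38 mm above its foot); z is its own axis, pointing to its cap.
- red_capped_tube_mid (a point): Short clear specimen tube with a red cap, body 24 mm diameter, cap 29 mm diameter (from 50 mm up), 66 mm tall; about 20 g. Stands upright on the bench, loose. The point is on its axis, half-way up (33 mm above its foot); z is its own axis, pointing to its cap.
- foil_beaker_mid (a point): Glass beaker covered with crimped foil, 75 mm across the foil, 85 mm tall; a loose bystander that stands among the stock and must not be moved. The point is on its axis, half-way up (42.5 mm); z up.
There are look-alikes about, which are no part of the job. There is more than one size of the blue_tray; the one meant has the size given above.

How it is judged:
By the outcome, as a careful person would: the job done as asked, in the order asked, and still so for the second after the job is handed in, with the robot touching nothing.
It also fails if it takes over 122 s, if anything falls off the work surface, if the arm or the gripper's body presses on something with over 40 N, if the wrist force passes 120 N, or if a joint passes its speed limit or range.

ROBOT

A 6-joint arm with a two-finger parallel gripper is mounted at the origin on a cart in front of the work surface, level with it; the furniture and walls round the work are solid. World frame = base frame: x ahead of the robot, y to its left, z up, the work surface at z = 0. Lengths are in mm, angles in rad, forces in N, time in s.
With the tool pointing down it reaches from about 325 to 925 mm from the base axis. Payload 3.1 kg.
Tool frame: the origin (TCP) lies at the very end of the fingers, on their centre line; the grasp point (between the pads) lies 19 mm behind it; z points along the fingers, y is the line along which they close (so a half turn about z gives the same grasp; the last joint's range is limited). The gripper opens to 85 mm and grips with 20 to 120 N. Pads are 22 mm wide; open, the fingers measure 114 mm over their backs; the gripper's body (76 mm by 85 mm) begins 54 mm behind the grasp point. The pads swing forward as they close: fully open they stand 13 mm farther back than shut.
Start: joints at [1.169, 0.217, 1.613, -0, 1.311, -0.112], TCP at [178.581, 598.956, 231.3] pointing down, gripper open.
Joint ranges: [-2.75, 2.75], [-0.78, 2.1], [0.31, 2.55], [-1.13, 4.27], [0.13, 2.63], [-2.58, 2.58]. Speed limits (rad/s): [2.79, 2.79, 3.14, 3.14, 3.14, 3.14].

INTERFACE

Orientations are given as a 3x3 rotation matrix whose columns are the frame's x, y, z axes.
In Python, from station import status, cams, ticket, finder gives the robot as it stands.
- The arm moves only by the shell command python3 -m creep 'ROWS' [OPENING] [FORCE]. ROWS is JSON, a list of rows, each a list of 2 entries, a list of its own where there are three numbers: the shift along the world's x, y, z in mm, then the turn, a rotation vector about the world's x, y, z in degrees. In form: [[[dx, dy, dz], [wx, wy, wz]], ...]. A call has 1 to 5 rows; each row is the pose to reach, as a shift and turn from the pose commanded when the call began; what a row does not reach only later rows make up. A row lasts 1/10 s, in which the tool goes at most 50 mm and 8.59 degrees, less where a joint would pass 70% of its speed; a pose out of reach is approached as far as the arm can. A call with a gripper value outside its range is refused whole. OPENING is the finger opening in mm, from 0 to 85.4, set as the call begins (- or left out, the last holds). The fingers move at their own pace and stop on an object; FORCE is the grip in N (left out, the last holds). Time passes only in rows, so rows that repeat a pose let the fingers close. It gives the time, the measured TCP pose, the force, the opening and the grip force at its end, in the units of the state.
- status.read_state(): the state, without advancing time (a new reading comes with each control period).
- cams.grab_frame(name): name is "scene" or "top" or "wrist"; returns the picture (420x560x3 uint8, red, green, blue); there is no depth.
- cams.camera_model(name): a dict with "vfov" (degrees; the focal length in pixels is half the picture's height over the tangent of half this angle, whatever the lens; pixels are square), "cx", "cy" (the principal point, pixels), "rvec" (rotation vector, rad) and "tvec" (3), from world to camera coordinates, as OpenCV has them; the wrist camera has in their place "hand_eye" (4x4, takes a point from camera to tool coordinates, whose origin is the TCP and whose axes are the flange's). Camera axes: x right, y down, z forward; pixel columns grow to the right and rows downward; lengths in mm; the calibration is good to about 2 mm. A picture is of the moment at which its call begins: read the wrist's pose just before it. camera_model takes no time and is no camera call.
- ticket.sign_off(): hands the job in; it is judged then, once.
Trained networks look in the newest picture that a camera, given by its name, has taken for a name from the list of things; names that differ only in an ending like _2 or _b are one class to them, and where a whole thing is asked for, a point or a joint stands for the part that bears it (a point fixed in the world has none). Each returns a list of dicts, best first, with "score" (0 to 1); they miss things now and then, are a little off and sometimes report something else, mostly with a low value. They report only what shows in the picture. A call takes as long as a camera call. They do not tell look-alikes from the thing itself.
- finder.search_frame(camera, query): "pixel" ([column, row] in pixels, amid what is visible of it).
- finder.place_of(camera, query): "pixel" ([column, row] in pixels: a listed point, or the origin of a listed thing).
The state is a dict: "t": time; "joints": joint angles; "dq": joint speeds; "joint_efforts": joint torques, N m; "position": TCP position; "tool_rot": TCP orientation; "contact_force": force on the tool from outside, world axes, zero at the start; "wrist_torque": the same for the moment, N m; "opening": finger opening in mm; "grasp_force": force on a finger pad.
Only numpy, scipy, OpenCV 4.12 (cv2) and the standard library are available. Lean on these libraries where they do the work, as an engineer would, in place of code of your own. Each camera call takes 0.05 s, during which the arm holds its last target. There are 200 camera calls.

## Working session

There is one attempt and no reset: what is moved stays moved. The work goes in short steps, Python scripts to look and compute and a shell command to move; the robot and the scene stay as the last step left them, time stands still between calls to the robot, and variables do not carry over. Pictures are saved under pics/ and viewed, at most 14 in all, crops included, and the job is handed in when it is done.

```bash
ls; mkdir -p pics
cat > h.py <<'E'
import numpy as np, cv2
from station import status,cams,ticket,finder
def grab(n,name):
    im=cams.grab_frame(n); cv2.imwrite(f'pics/{name}.png',im[:,:,::-1]); return im
def pose(n):
    m=cams.camera_model(n); f=210/np.tan(np.radians(m['vfov'])/2)
    if 'rvec' in m:
        R=cv2.Rodrigues(np.array(m['rvec'],float))[0]; t=np.array(m['tvec'],float).ravel()
    else:
        s=status.read_state(); T=np.eye(4); T[:3,:3]=s['tool_rot']; T[:3,3]=s['position']
        W=T@np.array(m['hand_eye']); R=W[:3,:3].T; t=-R@W[:3,3]
    return R,t,f,m['cx'],m['cy']
def ray(P,px,z):
    R,t,f,cx,cy=P; d=R.T@np.array([(px[0]-cx)/f,(px[1]-cy)/f,1]); c=-R.T@t
    return (c+d*(z-c[2])/d[2])[:2]
def proj(P,X):
    R,t,f,cx,cy=P; c=R@np.array(X,float)+t; return np.array([cx+f*c[0]/c[2],cy+f*c[1]/c[2]])
E
python3 - <<'E'
from h import *
for n in('scene','top'):
    P=pose(n); grab(n,n+'0'); print(n,cams.camera_model(n).keys(),-P[0].T@P[1])
    for q,z in dict(blue_tray=0,red_tray=0,amber_bottle_mid=54,white_bottle_mid=45,blue_capped_tube_mid=33,dropper_bottle_mid=38,red_capped_tube_mid=33,foil_beaker_mid=42.5).items():
        print(q,[(round(d['score'],2),np.round(d['pixel']).tolist(),np.round(ray(P,d['pixel'],z)).tolist()) for d in finder.place_of(n,q)])
print(status.read_state())
E
```

```text
pics
scene dict_keys(['vfov', 'cx', 'cy', 'rvec', 'tvec']) [-503.4381274  -681.16749092  635.19923655]
blue_tray [(0.91, [376.0, 260.0], [514.0, -372.0]), (0.82, [420.0, 282.0], [470.0, -495.0])]
red_tray [(0.75, [151.0, 205.0], [474.0, 351.0]), (0.46, [218.0, 186.0], [701.0, 256.0])]
amber_bottle_mid [(0.61, [287.0, 192.0], [664.0, -32.0])]
white_bottle_mid [(0.5, [202.0, 201.0], [502.0, 168.0]), (0.47, [150.0, 206.0], [400.0, 276.0])]
blue_capped_tube_mid [(0.67, [175.0, 211.0], [427.0, 206.0])]
dropper_bottle_mid [(0.35, [288.0, 194.0], [691.0, -21.0])]
red_capped_tube_mid [(0.4, [248.0, 197.0], [617.0, 79.0])]
foil_beaker_mid [(0.61, [318.0, 208.0], [636.0, -150.0])]
top dict_keys(['vfov', 'cx', 'cy', 'rvec', 'tvec']) [ 274.59769963  -61.52392053 1350.89493118]
blue_tray [(0.96, [418.0, 224.0], [485.0, -499.0]), (0.58, [376.0, 214.0], [522.0, -362.0])]
red_tray [(0.91, [162.0, 233.0], [467.0, 346.0])]
amber_bottle_mid [(0.69, [278.0, 173.0], [652.0, -42.0])]
white_bottle_mid [(0.52, [212.0, 218.0], [509.0, 171.0])]
blue_capped_tube_mid [(0.44, [205.0, 248.0], [414.0, 194.0])]
dro
[... 284 characters left out ...]
31204e+00, -1.12202629e-01]), 'dq': array([-0.00146385, -0.00042597, -0.00129148,  0.00294544, -0.00046661,
        0.00012937]), 'joint_efforts': array([-1.05006813e-03, -3.96878314e+01, -3.04261208e+01, -2.60869356e-04,
        6.17716196e-04,  1.60097625e-05]), 'position': array([178.56999943, 598.96050809, 231.31338818]), 'tool_rot': array([[-9.58311692e-01,  2.85724868e-01,  1.47061853e-05],
       [ 2.85724868e-01,  9.58311692e-01, -2.77433437e-06],
       [-1.48858057e-05,  1.54324580e-06, -1.00000000e+00]]), 'contact_force': array([-0.33341931,  0.17013645, -0.43376207]), 'wrist_torque': array([-0.00230279,  0.01554265,  0.00594133]), 'grasp_force': 0.0, 'opening': 85.47565641597784}
```

View pics/top0.png

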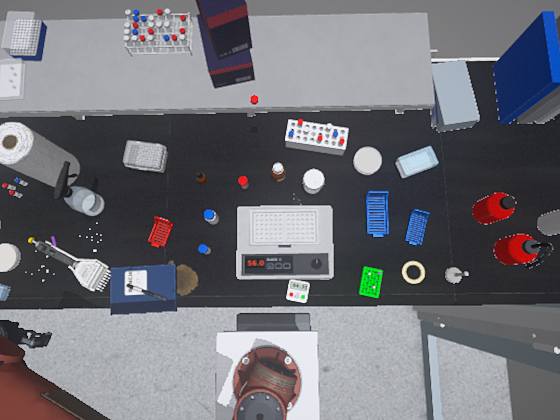

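View pics/scene0.png

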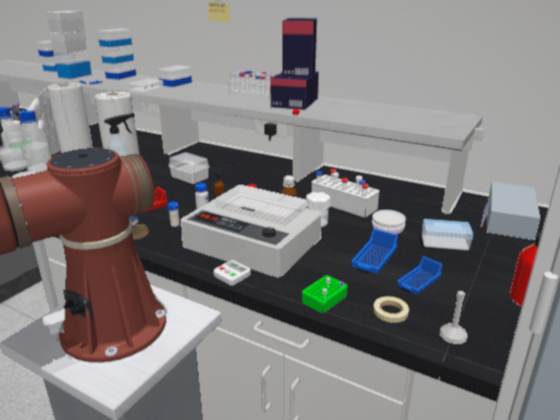

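Top view: the red tray is at (160,232), dropper at (201,178), red-capped tube at (243,182), and amber bottle at (278,172). The foil beaker is at (314,181), white bottle at (210,216), and blue-capped tube at (204,250). There are two blue trays, at (376,213) and (417,227). The first looks longer (~44 px at 3.3 mm/px, about 136 mm outside), so it fits. I'll confirm that in a crop.

Run:
```python
from h import *
im=cv2.imread('pics/top0.png')
a=cv2.resize(im[180:256,350:440],None,fx=6,fy=6,interpolation=cv2.INTER_CUBIC)
b=cv2.resize(im[205:260,140:225],None,fx=3,fy=3,interpolation=cv2.INTER_CUBIC)
c=np.zeros((a.shape[0],a.shape[1]+b.shape[1],3),np.uint8); c[:,:a.shape[1]]=a; c[:b.shape[0],a.shape[1]:]=b
cv2.imwrite('pics/crop1.png',c); print(c.shape)
P=pose('top'); hsv=cv2.cvtColor(im,cv2.COLOR_BGR2HSV)
for lo,hi,box in(((105,120,50),(125,255,255),(360,180,395,245)),((105,120,50),(125,255,255),(396,200,440,255)),((0,120,50),(8,255,255),(140,210,180,255))):
    m=cv2.inRange(hsv,lo,hi); k=np.zeros_like(m); x0,y0,x1,y1=box; k[y0:y1,x0:x1]=m[y0:y1,x0:x1]
    pts=np.array([ray(P,p,8) for p in np.argwhere(k)[:,::-1]],np.float32); print(cv2.minAreaRect(pts))
for p,z in(((376,214),0),):print(ray(P,p,z))
```

```text
(456, 795, 3)
((524.5369873046875, -365.7703857421875), (72.75653076171875, 155.79591369628906), 87.13060760498047)
((476.31378173828125, -490.49652099609375), (58.4718017578125, 120.7395248413086), 71.60025787353516)
((469.5824279785156, 354.1396789550781), (67.19792175292969, 94.9923095703125), 70.9050064086914)
[ 521.58325291 -363.70057463]
```

View pics/crop1.png

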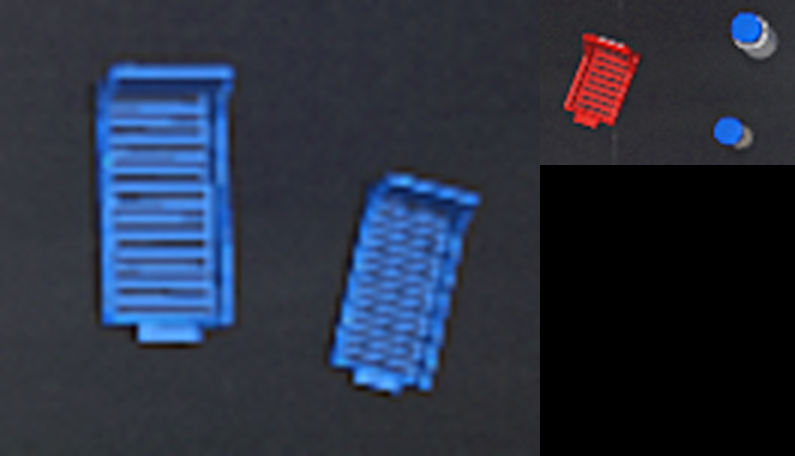

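The crop shows the left tray (376,213), outline ≈136×66 mm plus tab, is the long one. The right one (417,227) is shorter and narrower, so it is the decoy. The tall plates are at the top (+x) of the picture. I'll move over the red tray for a closer look.

```bash
python3 -m creep '[[[32,-32,0],[0,0,0]],[[64,-64,0],[0,0,0]],[[96,-96,0],[0,0,0]],[[128,-128,0],[0,0,0]],[[160,-160,0],[0,0,0]]]' 85
python3 -m creep '[[[20,-20,10],[0,0,0]],[[40,-40,20],[0,0,0]],[[60,-60,30],[0,0,0]],[[60,-70,40],[0,0,0]],[[60,-70,40],[0,0,0]]]'
python3 - <<'E'
from h import *
print(np.round(cams.camera_model('wrist')['hand_eye'],2).tolist())
P=pose('wrist'); grab('wrist','w1')
for q,z in dict(red_tray=0,white_bottle_mid=45,blue_capped_tube_mid=33,dropper_bottle_mid=38,red_capped_tube_mid=33).items():
    print(q,[(round(d['score'],2),np.round(d['pixel']).tolist(),np.round(ray(P,d['pixel'],z),1).tolist()) for d in finder.place_of('wrist',q)])
A,B=pose('scene'),pose('top')
for a,b in(((296,111),(254,100)),((476,133),(431,112))):
    M=lambda P:np.array([[P[2],0,P[3]],[0,P[2],P[4]],[0,0,1]])@np.c_[P[0],P[1]]
    X=cv2.triangulatePoints(M(A),M(B),np.array(a,float),np.array(b,float)); print((X[:3]/X[3]).ravel().round())
E
```

```text
t: 1.4
position: [339.6, 437.7, 231.6]
tool_rot: [[-0.958, 0.285, 0.001], [0.285, 0.958, 0.0], [-0.0, 0.001, -1.0]]
contact_force: [-0.9, -0.3, 0.0]
opening: 84.9
grasp_force: 0.0
t: 1.9
position: [399.5, 368.6, 273.2]
tool_rot: [[-0.958, 0.288, 0.002], [0.288, 0.958, 0.002], [-0.002, 0.003, -1.0]]
contact_force: [0.4, -0.1, 0.3]
opening: 85.4
grasp_force: 0.0
[[0.0, -0.97, -0.26, 64.9], [1.0, 0.0, 0.0, -0.24], [-0.0, -0.26, 0.97, -143.14], [0.0, 0.0, 0.0, 1.0]]
red_tray [(0.82, [283.0, 224.0], [468.3, 347.2])]
white_bottle_mid []
blue_capped_tube_mid [(0.72, [154.0, 227.0], [414.6, 192.3])]
dropper_bottle_mid []
red_capped_tube_mid []
[806.  18. 267.]
[ 769. -500.  273.]
```

View pics/w1.png

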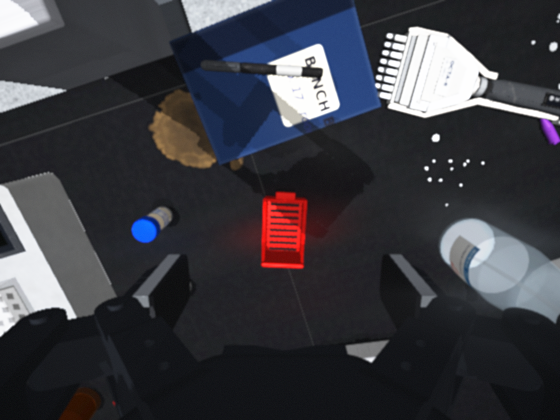

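The wrist view shows the red tray at (284,232), plate end at the bottom, nearly aligned with the tool, and the blue-capped tube at (150,224). Next I'll fit the tray silhouette for its yaw.

```bash
cat > fit.py <<'E'
from h import *
from scipy.optimize import minimize
from scipy.spatial import ConvexHull
def boxes(L,W):
    h=L/2;w=W/2
    return [(-h-4,h+6,-w-4,w+4,0,4),(-h-4,h,w,w+4,0,16),(-h-4,h,-w-4,-w,0,16),(-h-4,-h,-w-4,w+4,0,16),(h,h+6,-w-4,w+4,0,46)]
def sil(P,L,W,p,S=4,shape=(420,560)):
    m=np.zeros((shape[0]*S,shape[1]*S),np.uint8); c,s=np.cos(p[2]),np.sin(p[2])
    for b in boxes(L,W):
        q=np.array([proj(P,(p[0]+c*x-s*y,p[1]+s*x+c*y,z)) for x in b[:2] for y in b[2:4] for z in b[4:]])*S
        cv2.fillConvexPoly(m,cv2.convexHull(np.round(q).astype(np.int32)),255)
    return m
def fit(P,im,kind,p0):
    L,W=dict(red=(72,46),blue=(126,58))[kind]
    hsv=cv2.cvtColor(im,cv2.COLOR_RGB2HSV)
    if kind=='blue': m=cv2.inRange(hsv,(103,110,45),(128,255,255))
    else: m=cv2.inRange(hsv,(0,150,70),(8,255,255))|cv2.inRange(hsv,(172,150,70),(180,255,255))
    near=cv2.dilate(sil(P,L,W,p0,1),np.ones((25,25)))
    m=cv2.morphologyEx(m&near,cv2.MORPH_CLOSE,np.ones((5,5)))
    M=cv2.resize(m,None,fx=4,fy=4,interpolation=cv2.INTER_LINEAR)>127
    f=lambda u:np.count_nonzero((sil(P,L,W,(u[0],u[1],u[2]/50))>0)!=M)
    r=minimize(f,[p0[0],p0[1],p0[2]*50],method='Nelder-Mead',options=dict(initial_simplex=np.array([p0[0],p0[1],p0[2]*50])+np.array([[0,0,0],[6,0,0],[0,6,0],[0,0,5]])))
    return np.r_[r.x[:2],r.x[2]/50],r.fun/M.sum()
E
python3 - <<'E'
from fit import *
w=cv2.imread('pics/w1.png')[:,:,::-1].copy(); t=cv2.imread('pics/top0.png')[:,:,::-1].copy()
print(fit(pose('wrist'),w,'red',(468,347,-.3)))
print(fit(pose('top'),t,'red',(468,347,-.3)))
print(fit(pose('top'),t,'blue',(522,-363,-.05)))
E
```

```text
(array([ 4.65797607e+02,  3.48127213e+02, -3.32602504e-01]), np.float64(0.10089238647488516))
(array([ 4.67162464e+02,  3.48572086e+02, -3.34323840e-01]), np.float64(0.0955125061304561))
(array([ 5.20616532e+02, -3.65931443e+02, -2.21095145e-02]), np.float64(0.07151604212588783))
```

```bash
python3 -m creep '[[[33,-30,-4],[0,0,-0.5]],[[66,-60,-8],[0,0,-1]],[[99,-90,-12],[0,0,-1.5]],[[132,-120,-16],[0,0,-2]],[[165,-150,-20],[0,0,-2.5]]]' >/dev/null
python3 -m creep '[[[30,-25,0],[0,0,0]],[[35,-29,0],[0,0,0]],[[35,-29,0],[0,0,0]],[[35,-29,0],[0,0,0]]]'
python3 - <<'E'
from h import *
P=pose('wrist'); grab('wrist','w2')
for q,z in dict(white_bottle_mid=45,blue_capped_tube_mid=33,dropper_bottle_mid=38,red_capped_tube_mid=33,amber_bottle_mid=54).items():
    print(q,[(round(d['score'],2),np.round(d['pixel']).tolist(),np.round(ray(P,d['pixel'],z),1).tolist()) for d in finder.place_of('wrist',q)])
E
```

```text
t: 3.1
position: [597.6, 191.0, 250.8]
tool_rot: [[-0.945, 0.326, -0.002], [0.326, 0.945, 0.0], [0.002, -0.0, -1.0]]
contact_force: [0.5, 0.1, -0.5]
opening: 84.7
grasp_force: 0.0
white_bottle_mid [(0.85, [245.0, 112.0], [513.3, 175.8])]
blue_capped_tube_mid [(0.81, [226.0, 3.0], [409.6, 193.9]), (0.39, [24.0, 294.0], [628.8, -167.3])]
dropper_bottle_mid [(0.77, [317.0, 212.0], [645.1, 214.9])]
red_capped_tube_mid [(0.75, [198.0, 233.0], [624.6, 72.1]), (0.34, [380.0, 18.0], [472.0, 336.4])]
amber_bottle_mid [(0.58, [117.0, 295.0], [660.2, -40.7]), (0.58, [224.0, 2.0], [415.8, 193.7])]
```

View pics/w2.png

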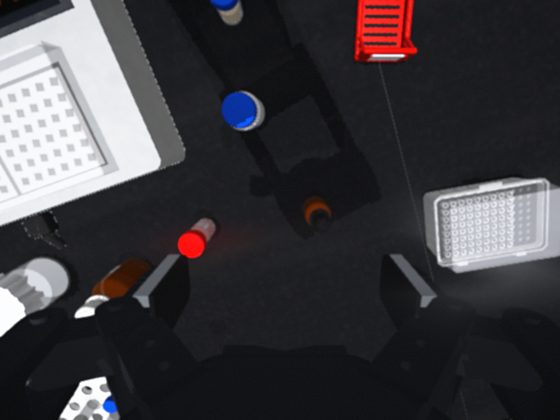

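Wrist view: the dropper is at (317,212), red-capped tube at (195,237), white bottle at (243,112), blue-capped tube at the top (230,8), and the amber bottle half hidden at (125,285). I'll go nearer the dropper.

```bash
python3 -m creep '[[[0,13,-35],[0,0,0]],[[0,26,-75],[0,0,0]],[[0,40,-110],[0,0,0]],[[0,40,-110],[0,0,0]]]'
cat > loc.py <<'E'
from h import *
import sys
Z=dict(white_bottle_mid=45,blue_capped_tube_mid=33,dropper_bottle_mid=38,red_capped_tube_mid=33,amber_bottle_mid=54,foil_beaker_mid=42.5)
s=status.read_state(); print('tcp',np.round(s['position'],1))
P=pose('wrist'); grab('wrist',sys.argv[1])
for q in sys.argv[2:]:
    for d in finder.place_of('wrist',q): print(q,round(d['score'],2),np.round(d['pixel']),np.round(ray(P,d['pixel'],Z[q]),1))
E
python3 loc.py w3 dropper_bottle_mid red_capped_tube_mid
```

```text
t: 3.8
position: [593.2, 230.4, 134.5]
tool_rot: [[-0.946, 0.325, -0.012], [0.325, 0.946, -0.003], [0.011, -0.007, -1.0]]
contact_force: [-0.9, -0.1, -1.4]
opening: 85.2
grasp_force: 0.0
tcp [593.2 230.4 134.5]
dropper_bottle_mid 0.76 [287. 277.] [648.5 213. ]
red_capped_tube_mid 0.9 [124. 304.] [629.6  70.9]
```

View pics/w3.png

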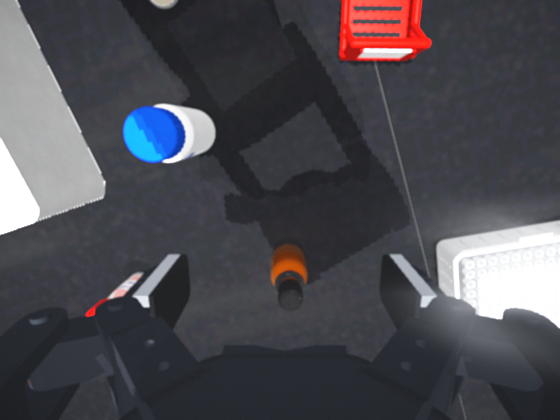

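```bash
python3 -m creep '[[[25,-8,0],[0,0,0]],[[49.5,-16.5,-15],[0,0,0]],[[49.5,-16.5,-46],[0,0,0]],[[49.5,-16.5,-46],[0,0,0]],[[49.5,-16.5,-46],[0,0,0]]]'
python3 loc.py w4 dropper_bottle_mid red_capped_tube_mid
```

```text
t: 4.45
position: [648.6, 213.1, 96.9]
tool_rot: [[-0.945, 0.328, 0.001], [0.328, 0.945, 0.0], [-0.001, 0.0, -1.0]]
contact_force: [-0.2, -0.0, -0.6]
opening: 84.7
grasp_force: 0.0
tcp [648.6 213.1  96.9]
dropper_bottle_mid 0.59 [283. 221.] [647.2 212.2]
red_capped_tube_mid 0.85 [ 85. 257.] [628.5  72.2]
```

```bash
python3 -m creep '[[[0,0,-30],[0,0,0]],[[0,0,-60],[0,0,0]],[[0,0,-83],[0,0,0]],[[0,0,-83],[0,0,0]],[[0,0,-83],[0,0,0]]]' >/dev/null
python3 -m creep '[[[0,0,0],[0,0,0]],[[0,0,0],[0,0,0]],[[0,0,0],[0,0,0]],[[0,0,0],[0,0,0]],[[0,0,0],[0,0,0]]]' 25 25
python3 -m creep '[[[0,0,0],[0,0,0]],[[0,0,0],[0,0,0]],[[0,0,0],[0,0,0]]]'
```

```text
t: 5.6
position: [648.9, 213.6, 13.6]
tool_rot: [[-0.945, 0.327, 0.002], [0.327, 0.945, 0.0], [-0.001, 0.001, -1.0]]
contact_force: [-0.8, 0.2, 4.1]
opening: 29.8
grasp_force: 25.0
t: 5.9
position: [648.9, 213.6, 13.6]
tool_rot: [[-0.945, 0.327, 0.001], [0.327, 0.945, 0.0], [-0.001, 0.001, -1.0]]
contact_force: [-1.2, -0.5, 6.1]
opening: 29.8
grasp_force: 25.1
```

```bash
python3 -m creep '[[[0,0,30],[0,0,0]],[[0,0,65],[0,0,0]],[[-30,23,75],[0,0,0]],[[-65,50,75],[0,0,0]],[[-100,77,75],[0,0,0]]]' 
python3 -m creep '[[[-30,23,0],[0,0,0]],[[-55,42,0],[0,0,0]],[[-69,53,0],[0,0,0]],[[-69,53,0],[0,0,0]],[[-69,53,-20],[0,0,0]]]'
python3 -c "
from h import *
P=pose('wrist');grab('wrist','w5')
from fit import fit
import cv2
"
```

```text
t: 6.4
position: [547.5, 291.0, 87.8]
tool_rot: [[-0.944, 0.329, 0.001], [0.329, 0.944, 0.001], [-0.001, 0.001, -1.0]]
contact_force: [-0.2, 0.7, -0.4]
opening: 29.9
grasp_force: 25.0
t: 6.9
position: [482.5, 344.9, 70.3]
tool_rot: [[-0.945, 0.326, 0.007], [0.326, 0.945, 0.003], [-0.006, 0.005, -1.0]]
contact_force: [0.9, 1.3, -0.2]
opening: 29.5
grasp_force: 25.0
```

View pics/w5.png

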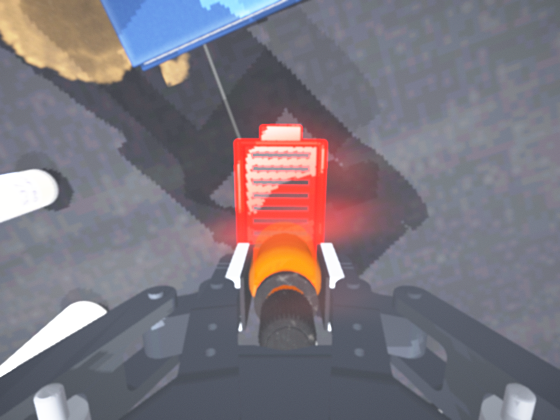

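The dropper hangs centred over the red tray (tray sides at 236 and 327 px, bottle at 285). Lowering.

```bash
python3 -m creep '[[[0,0,-20],[0,0,0]],[[0,0,-40],[0,0,0]],[[0,0,-50],[0,0,0]],[[0,0,-50],[0,0,0]],[[0,0,-50],[0,0,0]]]'
python3 -m creep '[[[1.9,-0.7,0],[0,0,0]],[[3.8,-1.3,0],[0,0,0]],[[4.7,-1.6,0],[0,0,0]],[[4.7,-1.6,0],[0,0,0]]]'
```

```text
t: 7.45
position: [480.1, 342.9, 17.4]
tool_rot: [[-0.945, 0.328, 0.0], [0.328, 0.945, -0.0], [-0.0, 0.0, -1.0]]
contact_force: [-0.9, -0.1, -0.8]
opening: 29.9
grasp_force: 25.8
t: 7.85
position: [484.1, 341.8, 17.4]
tool_rot: [[-0.945, 0.327, 0.0], [0.327, 0.945, 0.0], [-0.0, 0.0, -1.0]]
contact_force: [-0.2, 0.6, -0.9]
opening: 30.1
grasp_force: 25.8
```

```bash
for i in 1 2 3; do python3 -m creep '[[[0.9,-0.3,-0.3],[0,0,0]],[[1.9,-0.7,-0.4],[0,0,0]],[[1.9,-0.7,-0.4],[0,0,0]]]' | grep -E "posi|cont"; done
```

```text
position: [485.8, 341.1, 16.9]
contact_force: [-0.5, 0.9, -0.2]
position: [487.8, 340.4, 16.5]
contact_force: [0.3, -0.6, -0.3]
position: [489.0, 340.1, 16.4]
contact_force: [-3.4, 1.6, 3.5]
```

```bash
python3 -m creep '[[[0.9,-0.3,0],[0,0,0]],[[1.4,-0.5,0],[0,0,0]],[[1.4,-0.5,0],[0,0,0]]]' | grep -E "posi|cont"
python3 -m creep '[[[0,0,0],[0,0,0]],[[0,0,0],[0,0,0]],[[0,0,0],[0,0,0]]]' 50 | grep -E "posi|cont|open"
python3 -m creep '[[[0,0,30],[0,0,0]],[[0,0,70],[0,0,0]],[[30,-30,100],[0,0,0]],[[60,-66,110],[0,0,0]],[[80,-96,110],[0,0,0]]]' 85| grep -E "posi|cont"
python3 loc.py w6 dropper_bottle_mid
```

```text
position: [489.0, 340.1, 16.4]
contact_force: [-6.6, 2.5, 6.1]
position: [491.5, 339.0, 16.0]
contact_force: [-0.1, 0.2, -0.2]
opening: 50.3
position: [575.5, 242.3, 130.2]
contact_force: [1.1, -0.3, -0.4]
tcp [575.5 242.3 130.2]
dropper_bottle_mid 0.79 [384.  41.] [487.5 342.8]
```

View pics/w6.png

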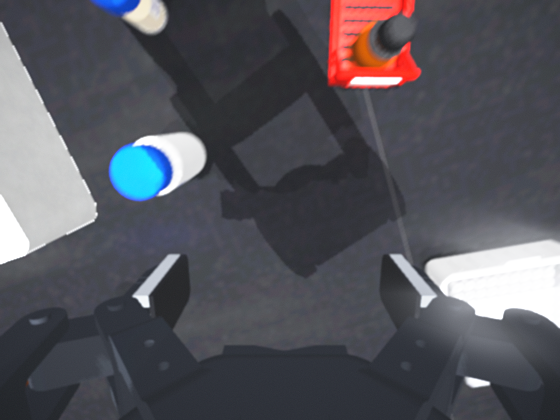

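The dropper stands upright against the plate at (385,45). Next is the red-capped tube.

```bash
python3 -m creep '[[[14,-42,0],[0,0,0]],[[28,-84,0],[0,0,0]],[[42,-126,-10],[0,0,0]],[[57,-165,-25],[0,0,0]],[[57,-171,-31],[0,0,0]]]' >/dev/null
python3 -m creep '[[[0,0,0],[0,0,0]],[[0,0,0],[0,0,0]]]'|grep posi
python3 loc.py w7 red_capped_tube_mid amber_bottle_mid foil_beaker_mid
```

```text
position: [627.1, 73.3, 94.6]
tcp [627.1  73.3  94.6]
red_capped_tube_mid 0.8 [283. 222.] [627.4  71.9]
```

View pics/w7.png

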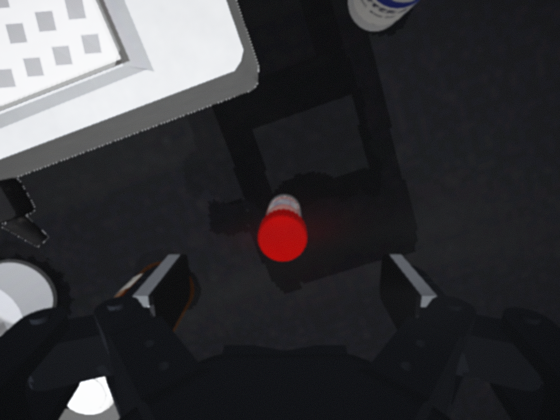

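```bash
python3 -m creep '[[[0,0,-30],[0,0,0]],[[0,0,-60],[0,0,0]],[[0,0,-82],[0,0,0]],[[0,0,-82],[0,0,0]],[[0,0,-82],[0,0,0]]]' >/dev/null
python3 -m creep '[[[0,0,0],[0,0,0]],[[0,0,0],[0,0,0]],[[0,0,0],[0,0,0]],[[0,0,0],[0,0,0]],[[0,0,0],[0,0,0]]]' 18 25 >/dev/null
python3 -m creep '[[[0,0,0],[0,0,0]],[[0,0,0],[0,0,0]],[[0,0,0],[0,0,0]]]'
```

```text
t: 12.15
position: [628.0, 72.2, 13.2]
tool_rot: [[-0.945, 0.327, 0.0], [0.327, 0.945, -0.0], [-0.0, 0.0, -1.0]]
contact_force: [-0.4, 0.5, 0.9]
opening: 24.7
grasp_force: 35.2
```

```bash
python3 -m creep '[[[0,0,40],[0,0,0]],[[0,0,80],[0,0,0]],[[-10,16,92],[0,0,0]],[[-33,53,92],[0,0,0]],[[-57,92,92],[0,0,0]]]' >/dev/null
python3 -m creep '[[[-23,38,0],[0,0,0]],[[-46,76,0],[0,0,0]],[[-70,114,0],[0,0,0]],[[-94,152,0],[0,0,0]],[[-116,188,0],[0,0,0]]]' >/dev/null
python3 -m creep '[[[0,0,-10],[0,0,0]],[[0,0,-30],[0,0,0]],[[0,0,-45],[0,0,0]],[[0,0,-45],[0,0,0]]]'
python3 loc.py w8 red_capped_tube_mid
```

```text
t: 13.55
position: [452.6, 350.2, 56.7]
tool_rot: [[-0.945, 0.328, -0.006], [0.328, 0.945, -0.004], [0.004, -0.005, -1.0]]
contact_force: [-0.2, -1.0, -1.0]
opening: 24.4
grasp_force: 35.4
tcp [452.6 350.2  56.7]
red_capped_tube_mid 0.92 [285. 279.] [473.9 342.9]
```

View pics/w8.png

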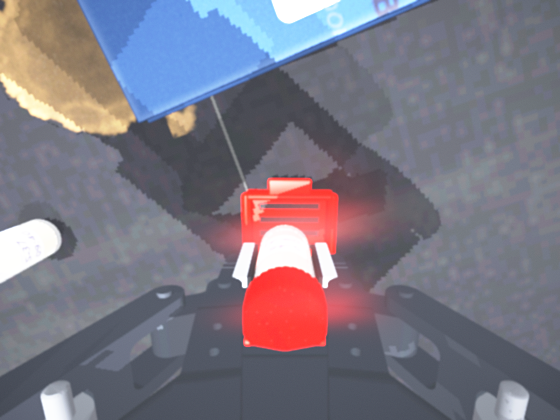

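The tube (285,240) hangs centred in the red tray (sides at 244 and 336 px). Lowering and pushing toward the dropper.

```bash
python3 -m creep '[[[0,0,-20],[0,0,0]],[[0,0,-38],[0,0,0]],[[0,0,-43],[0,0,0]],[[0,0,-43.5],[0,0,0]],[[0,0,-43.5],[0,0,0]]]' | grep -E "posi|cont"
python3 -m creep '[[[1.4,-0.5,0],[0,0,0]],[[2.8,-1,0],[0,0,0]],[[2.8,-1,0],[0,0,0]]]'| grep -E "posi|cont"
for i in 1 2 3; do python3 -m creep '[[[0.9,-0.3,0],[0,0,0]],[[1.9,-0.7,0],[0,0,0]],[[1.9,-0.7,0],[0,0,0]]]' | grep -E "posi|cont"; done
```

```text
position: [455.9, 352.5, 17.6]
contact_force: [-0.6, -0.2, 0.1]
position: [458.2, 351.3, 17.0]
contact_force: [0.6, 0.8, -0.3]
position: [459.8, 350.7, 16.9]
contact_force: [-0.4, -0.0, 0.8]
position: [461.7, 350.0, 16.9]
contact_force: [-2.1, 0.5, 4.3]
position: [463.6, 349.3, 16.8]
contact_force: [-2.2, 0.5, 4.1]
```

```bash
for i in 1 2; do python3 -m creep '[[[0.5,-0.2,0.2],[0,0,0]],[[1,-0.35,0.3],[0,0,0]],[[1,-0.35,0.3],[0,0,0]]]' | grep -E "posi|cont"; done
```

```text
position: [463.9, 349.1, 16.9]
contact_force: [-4.8, 3.5, 5.4]
position: [464.0, 348.9, 16.9]
contact_force: [-5.9, 2.5, 5.5]
```

Contact. I'll release, lift and check.

```bash
python3 -m creep '[[[0,0,0],[0,0,0]],[[0,0,0],[0,0,0]],[[0,0,0],[0,0,0]],[[0,0,0],[0,0,0]]]' 44 | grep -E "posi|cont|open"
python3 -m creep '[[[0,0,30],[0,0,0]],[[0,0,75],[0,0,0]],[[0,0,110],[0,0,0]],[[0,0,110],[0,0,0]],[[0,0,110],[0,0,0]]]' | grep -E "posi|cont"
python3 loc.py w9 red_capped_tube_mid dropper_bottle_mid
```

```text
position: [465.6, 348.0, 16.9]
contact_force: [0.1, 0.4, -0.7]
opening: 44.4
position: [466.4, 348.8, 128.6]
contact_force: [-0.8, -1.0, -0.0]
tcp [466.4 348.8 128.6]
red_capped_tube_mid 0.7 [269. 204.] [459.6 338.7]
dropper_bottle_mid 0.93 [282. 239.] [488.9 339.3]
dropper_bottle_mid 0.39 [ 74. 204.] [410.8 200.3]
```

View pics/w9.png

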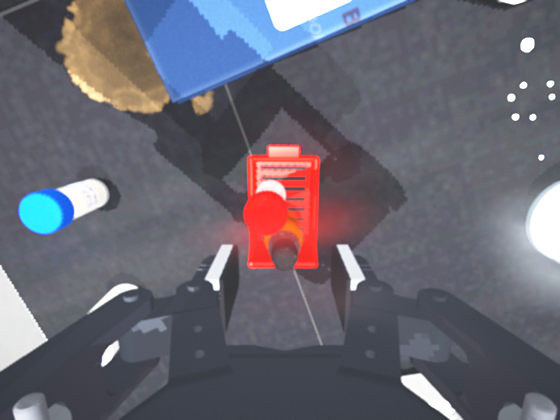

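The tube stands upright but got dragged ~10 mm sideways on release (cap at (266,212); the tray's centre line is at column 284). Probably a pad hooked under its cap. I'll regrasp it by the cap, recentre it and push again.

```bash
python3 -m creep '[[[-5.7,-9,-10],[0,0,0]],[[-5.7,-9,-45],[0,0,0]],[[-5.7,-9,-75],[0,0,0]],[[-5.7,-9,-83],[0,0,0]],[[-5.7,-9,-83],[0,0,0]]]' 52 | grep -E "posi|cont"
python3 -m creep '[[[0,0,0],[0,0,0]],[[0,0,0],[0,0,0]],[[0,0,0],[0,0,0]],[[0,0,0],[0,0,0]],[[0,0,0],[0,0,0]]]' 24 20
python3 -m creep '[[[-1.5,0.5,1],[0,0,0]],[[-3,1,1],[0,0,0]],[[-1.5,5,1],[0,0,0]],[[0.3,10.5,0.5],[0,0,0]],[[0.3,10.5,0],[0,0,0]]]'| grep -E "posi|cont"
```

```text
position: [457.1, 337.7, 41.1]
contact_force: [0.1, 0.1, -0.2]
t: 18.0
position: [460.7, 340.1, 45.6]
tool_rot: [[-0.945, 0.327, 0.002], [0.327, 0.945, 0.001], [-0.002, 0.002, -1.0]]
contact_force: [-0.7, -0.3, 3.6]
opening: 28.1
grasp_force: 21.5
position: [460.6, 350.2, 45.5]
contact_force: [-1.6, -3.3, 10.2]
```

```bash
python3 -m creep '[[[0,0,0.8],[0,0,0]],[[0.5,-0.2,0.8],[0,0,0]],[[0.5,-0.2,0.8],[0,0,0]]]' | grep -E "posi|cont"; for i in 1 2 3; do python3 -m creep '[[[0.5,-0.2,0],[0,0,0]],[[1,-0.35,0],[0,0,0]],[[1,-0.35,0],[0,0,0]]]' | grep -E "posi|cont"; done
```

```text
position: [460.7, 350.0, 45.5]
contact_force: [-0.2, -1.2, 6.0]
position: [461.3, 349.8, 45.6]
contact_force: [-1.2, -0.9, 6.9]
position: [461.9, 349.6, 45.6]
contact_force: [-2.9, -1.3, 7.0]
position: [462.9, 349.3, 45.6]
contact_force: [-3.1, -0.4, 7.3]
```

```bash
for i in 1 2; do python3 -m creep '[[[0.5,-0.2,0.3],[0,0,0]],[[1,-0.35,0.5],[0,0,0]],[[1,-0.35,0.5],[0,0,0]]]' | grep -E "posi|cont"; done
```

```text
position: [464.2, 348.8, 45.6]
contact_force: [-1.5, 1.1, 4.2]
position: [464.9, 348.2, 45.6]
contact_force: [-2.3, 1.8, 2.2]
```

```bash
python3 -m creep '[[[-0.5,0.2,0],[0,0,0]],[[-0.7,0.3,0],[0,0,0]],[[-0.7,0.3,0],[0,0,0]]]' | grep -E "posi|cont"
python3 -m creep '[[[0,0,0],[0,0,0]],[[0,0,0],[0,0,0]],[[0,0,0],[0,0,0]]]' 36 | grep -E "posi|cont|open"
python3 -m creep '[[[0,0,20],[0,0,0]],[[0,0,50],[0,0,0]],[[0,0,82],[0,0,0]],[[0,0,82],[0,0,0]],[[0,0,82],[0,0,0]]]' | grep -E "posi|cont"
python3 loc.py w10 red_capped_tube_mid dropper_bottle_mid blue_capped_tube_mid
```

```text
position: [464.6, 348.0, 45.7]
contact_force: [-0.9, 0.7, 0.1]
position: [465.1, 348.1, 45.9]
contact_force: [0.2, -0.4, -0.4]
opening: 36.1
position: [465.6, 348.6, 129.2]
contact_force: [0.5, 0.4, -0.2]
tcp [465.6 348.6 129.2]
red_capped_tube_mid 0.68 [281. 204.] [462.4 346.9]
dropper_bottle_mid 0.95 [284. 242.] [490.3 339.4]
blue_capped_tube_mid 0.8 [ 73. 206.] [411.4 194.5]
```

View pics/w10.png

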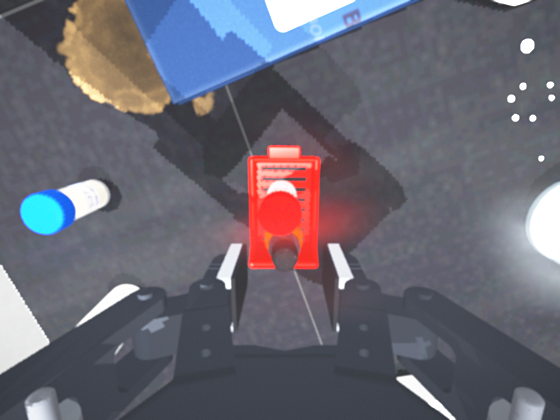

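The tube is now in line (cap (280,212), dropper (284,250)), centred in the tray. I'll nudge it from behind with closed fingers to make sure it is snug.

```bash
python3 -m creep '[[[-20,7,0],[0,0,0]],[[-37.3,13.3,0],[0,0,0]],[[-37.3,13.3,-30],[0,0,0]],[[-37.3,13.3,-65],[0,0,0]],[[-37.3,13.3,-94],[0,0,0]]]' 0 | grep -E "posi|cont"
python3 -m creep '[[[0,0,0],[0,0,0]],[[0,0,0],[0,0,0]],[[3.8,-1.3,0],[0,0,0]],[[7.6,-2.6,0],[0,0,0]],[[7.6,-2.6,0],[0,0,0]]]' | grep -E "posi|cont|open"
for i in 1 2 3 4; do python3 -m creep '[[[0.7,-0.25,0],[0,0,0]],[[1.4,-0.5,0],[0,0,0]],[[1.4,-0.5,0],[0,0,0]]]' | grep -E "posi|cont"; done
```

```text
position: [425.0, 361.9, 32.4]
contact_force: [-0.1, -0.2, -0.3]
position: [437.1, 359.7, 36.0]
contact_force: [0.3, 0.1, 0.3]
opening: -0.3
position: [436.6, 358.4, 34.2]
contact_force: [0.7, -0.2, 0.1]
position: [437.9, 358.0, 33.9]
contact_force: [-0.2, 1.0, -0.7]
position: [438.9, 357.6, 34.0]
contact_force: [-1.8, 0.7, 1.3]
position: [439.3, 357.3, 34.1]
contact_force: [-5.9, 1.4, 4.6]
```

Snug (firm contact at the expected spot). Now the amber bottle.

```bash
python3 -m creep '[[[-6,2,0],[0,0,0]],[[-6,2,40],[0,0,0]],[[-6,2,80],[0,0,0]],[[-6,2,120],[0,0,0]],[[-6,2,166],[0,0,0]]]' 85 >/dev/null
python3 -m creep '[[[16,-40,0],[0,0,3.6]],[[32,-80,0],[0,0,7.2]],[[48,-120,0],[0,0,10.8]],[[64,-160,0],[0,0,14.4]],[[80,-200,0],[0,0,17.8]]]' >/dev/null
python3 -m creep '[[[16,-40,0],[0,0,0]],[[32,-80,0],[0,0,0]],[[48,-120,0],[0,0,0]],[[64,-160,0],[0,0,0]],[[80,-200,0],[0,0,0]]]' >/dev/null
python3 -m creep '[[[0,0,0],[0,0,0]],[[0,0,0],[0,0,0]]]'
python3 loc.py w11 amber_bottle_mid foil_beaker_mid white_bottle_mid
```

```text
t: 25.5
position: [594.8, -42.1, 199.7]
tool_rot: [[-1.0, 0.025, 0.0], [0.025, 1.0, -0.0], [-0.0, -0.0, -1.0]]
contact_force: [0.1, -0.4, 0.2]
opening: 85.4
grasp_force: 0.0
tcp [594.8 -42.1 199.7]
amber_bottle_mid 0.8 [288. 259.] [660.4 -40.5]
white_bottle_mid 0.72 [530.  95.] [512.6 175.9]
```

View pics/w11.png

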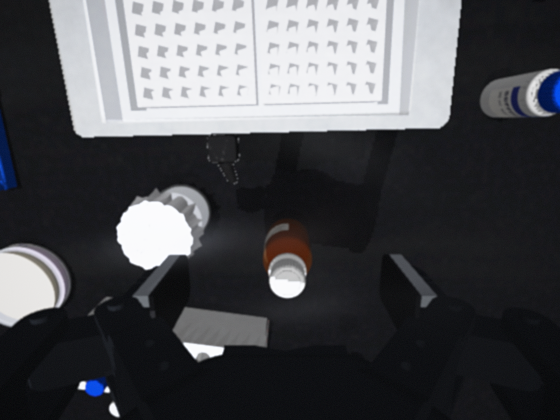

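The amber bottle is at (288,262), foil beaker at (156,230), and a rack edge lies behind at (225,320). I'll check rack and beaker clearance while moving over the bottle.

```bash
python3 - <<'E'
from h import *
P=pose('wrist')
for p,z in(((225,310),60),((225,310),80),((268,318),70),((156,232),85),((182,205),3)): print(p,z,ray(P,p,z).round())
E
python3 -m creep '[[[35,0,0],[0,0,0]],[[65.6,0.7,-20],[0,0,0]],[[65.6,0.7,-50],[0,0,0]],[[65.6,0.7,-70],[0,0,0]],[[65.6,0.7,-70],[0,0,0]]]' |grep posi
python3 loc.py w12 amber_bottle_mid foil_beaker_mid
```

```text
(225, 310) 60 [ 711. -102.]
(225, 310) 80 [698. -97.]
(268, 318) 70 [714. -58.]
(156, 232) 85 [ 619. -150.]
(182, 205) 3 [ 616. -153.]
position: [656.9, -38.3, 125.4]
tcp [656.9 -38.3 125.4]
amber_bottle_mid 0.59 [279. 223.] [660.9 -42.1]
```

```bash
python3 -m creep '[[[0,-0.5,-25],[0,0,0]],[[0,-0.5,-50],[0,0,0]],[[0,-0.5,-75],[0,0,0]],[[0,-0.5,-92],[0,0,0]],[[0,-0.5,-92],[0,0,0]]]' |grep -E "posi|cont"
python3 -m creep '[[[0,0,0],[0,0,0]],[[0,0,0],[0,0,0]],[[0,0,0],[0,0,0]],[[0,0,0],[0,0,0]],[[0,0,0],[0,0,0]]]' 42 40|grep -E "posi|cont|open"
python3 -m creep '[[[0,0,0],[0,0,0]],[[0,0,10],[0,0,0]],[[0,0,20],[0,0,0]],[[0,0,30],[0,0,0]],[[0,0,30],[0,0,0]]]'
```

```text
position: [658.7, -40.4, 36.3]
contact_force: [-0.6, 0.4, -0.3]
position: [662.3, -41.1, 40.4]
contact_force: [-0.0, 0.4, 6.4]
opening: 45.4
t: 27.85
position: [661.7, -41.0, 70.3]
tool_rot: [[-1.0, 0.023, 0.004], [0.023, 1.0, -0.001], [-0.004, -0.001, -1.0]]
contact_force: [0.6, -0.6, -2.0]
opening: 45.9
grasp_force: 41.4
```

```bash
python3 -m creep '[[[0,0,30],[0,0,0]],[[0,0,60],[0,0,0]],[[0,0,90],[0,0,0]],[[0,0,112],[0,0,0]],[[0,-5,112],[0,0,0]]]' >/dev/null
python3 -m creep '[[[-10,-30,0],[0,0,0]],[[-24,-70,0],[0,0,0]],[[-37,-110,0],[0,0,0]],[[-50,-150,0],[0,0,0]],[[-63,-190,0],[0,0,0]]]' >/dev/null
python3 -m creep '[[[-14,-40,0],[0,0,0]],[[-28,-80,0],[0,0,0]],[[-40,-110,0],[0,0,0]],[[-48,-130,0],[0,0,0]],[[-48,-130,0],[0,0,0]]]'
python3 - <<'E'
from fit import *
P=pose('wrist'); im=grab('wrist','w13')
print(fit(P,im,'blue',(521,-366,-.022)))
print([(d['score'],d['pixel'],ray(P,d['pixel'],0)) for d in finder.place_of('wrist','blue_tray')])
E
```

```text
t: 29.35
position: [546.6, -368.6, 177.6]
tool_rot: [[-1.0, 0.027, -0.003], [0.027, 1.0, 0.001], [0.003, 0.001, -1.0]]
contact_force: [0.3, 0.1, -1.1]
opening: 45.6
grasp_force: 41.8
(array([ 5.11682917e+02, -3.63765132e+02,  2.60317646e-02]), np.float64(0.39498096028860197))
[(0.91, [159.7, 117.5], array([ 474.95466284, -487.46140829])), (0.57, [289.9, 166.2], array([ 525.21874025, -362.69075976]))]
```

View pics/w13.png

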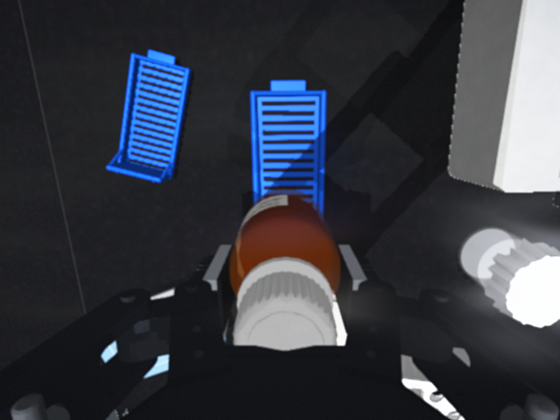

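The amber bottle hangs upright; the long tray's low-end corners are at (250,92) and (326,92), and the smaller decoy is at (150,115).

Run:
```python
from h import *
P=pose('wrist'); hsv=cv2.cvtColor(cv2.imread('pics/w13.png'),cv2.COLOR_BGR2HSV); m=cv2.inRange(hsv,(103,110,45),(128,255,255))
for r in range(96,190,12):
    c=np.flatnonzero(m[r,230:345])+230; a,b=ray(P,(c[0],r),16),ray(P,(c[-1],r),16); print(r,c[0],c[-1],a.round(1),b.round(1),((a+b)/2).round(1))
print(ray(P,(288,91),16))
print(status.read_state()['position'])
```

```text
96 249 327 [ 460.3 -395.4] [ 461.9 -324.9] [ 461.1 -360.2]
108 249 326 [ 470.7 -396. ] [ 472.3 -325.7] [ 471.5 -360.8]
120 250 326 [ 481.3 -395.6] [ 482.8 -325.6] [ 482.1 -360.6]
132 250 326 [ 492.  -396.1] [ 493.6 -325.5] [ 492.8 -360.8]
144 250 325 [ 503.  -396.7] [ 504.6 -326.3] [ 503.8 -361.5]
156 251 325 [ 514.2 -396.3] [ 515.8 -326.2] [ 515.  -361.2]
168 251 325 [ 525.5 -396.8] [ 527.2 -326.1] [ 526.4 -361.5]
180 251 324 [ 537.1 -397.4] [ 538.8 -326.9] [ 538.  -362.2]
[ 456.84779401 -360.10454272]
[ 548.08376029 -365.58246646  177.89293609]
```

```bash
python3 -m creep '[[[1,1,-30],[0,0,0]],[[2.5,3,-60],[0,0,0]],[[2.5,3,-90],[0,0,0]],[[2.5,3,-115],[0,0,0]],[[2.5,3,-115],[0,0,0]]]' >/dev/null
python3 -m creep '[[[0,0,0],[0,0,0]],[[0,0,0],[0,0,0]]]' | grep -E "posi|cont"
python3 - <<'E'
from h import *
P=pose('wrist'); im=grab('wrist','w14'); hsv=cv2.cvtColor(im,cv2.COLOR_RGB2HSV); m=cv2.inRange(hsv,(103,110,45),(128,255,255))
for r in range(100,230,20):
    c=np.flatnonzero(m[r,200:380])+200
    if len(c): a,b=ray(P,(c[0],r),16),ray(P,(c[-1],r),16); print(r,c[0],c[-1],a.round(1),b.round(1),((a+b)/2).round(1))
E
```

```text
position: [553.3, -363.2, 67.0]
contact_force: [0.2, -0.3, -0.8]
100 220 341 [ 476.1 -399.1] [ 477.5 -329.4] [ 476.8 -364.2]
120 221 340 [ 487.2 -399.3] [ 488.6 -329.7] [ 487.9 -364.5]
140 222 341 [ 498.7 -399.5] [ 500.1 -328.8] [ 499.4 -364.2]
160 223 343 [ 510.6 -399.8] [ 512.  -327.3] [ 511.3 -363.5]
180 224 338 [ 522.8 -400. ] [ 524.2 -330. ] [ 523.5 -365. ]
200 225 337 [ 535.5 -400.3] [ 536.8 -330.3] [ 536.1 -365.3]
220 226 336 [ 548.5 -400.5] [ 549.9 -330.7] [ 549.2 -365.6]
```

View pics/w14.png

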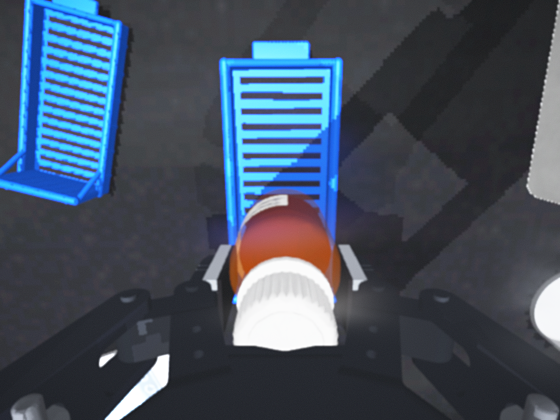

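The bottle's axis (285 px) is about 4 px right of the tray's centre line (281 px), so I'll correct −2.6 mm in y and lower. That uses up my picture views, so from here I go by numbers and forces.

```bash
python3 -m creep '[[[0,-2.6,-6],[0,0,0]],[[0,-2.6,-15],[0,0,0]],[[0,-2.6,-21],[0,0,0]],[[0,-2.6,-22.5],[0,0,0]],[[0,-2.6,-22.5],[0,0,0]]]' | grep -E "posi|cont"
python3 -m creep '[[[1,0,0],[0,0,0]],[[2,0,0],[0,0,0]],[[3,-0.1,0],[0,0,0]],[[4,-0.1,0],[0,0,0]],[[4,-0.1,0],[0,0,0]]]'| grep -E "posi|cont"
for i in 1 2; do python3 -m creep '[[[1,0,0],[0,0,0]],[[2,0,0],[0,0,0]],[[2,0,0],[0,0,0]]]' | grep -E "posi|cont"; done
```

```text
position: [551.8, -365.9, 44.3]
contact_force: [-2.7, 1.5, 8.6]
position: [555.0, -366.2, 44.4]
contact_force: [-4.9, 0.9, 9.8]
position: [557.3, -366.4, 44.4]
contact_force: [-4.1, 1.3, 7.7]
position: [559.6, -366.5, 44.3]
contact_force: [-2.7, -0.3, 8.6]
```

```bash
for i in 1 2 3 4; do python3 -m creep '[[[0.6,0,0.1],[0,0,0]],[[1.2,0,0.2],[0,0,0]],[[1.2,0,0.2],[0,0,0]]]' | grep -E "posi|cont"; done
```

```text
position: [560.7, -366.5, 44.4]
contact_force: [-2.7, 0.4, 7.0]
position: [561.7, -366.6, 44.4]
contact_force: [-3.7, -0.4, 6.8]
position: [563.2, -366.6, 44.4]
contact_force: [-2.9, -0.3, 4.2]
position: [564.3, -366.5, 44.4]
contact_force: [-3.0, -0.5, 5.8]
```

```bash
for i in 1 2 3; do python3 -m creep '[[[0.6,0,0.1],[0,0,0]],[[1.2,0,0.2],[0,0,0]],[[1.2,0,0.2],[0,0,0]]]' | grep -E "posi|cont"; done
```

```text
position: [565.4, -366.4, 44.3]
contact_force: [-3.8, -1.2, 6.3]
position: [565.5, -366.4, 44.3]
contact_force: [-6.4, -1.2, 7.0]
position: [565.5, -366.4, 44.3]
contact_force: [-8.2, -1.2, 8.2]
```

```bash
python3 -m creep '[[[-0.8,0,0],[0,0,0]],[[-1.4,0,0],[0,0,0]],[[-1.4,0,0],[0,0,0]]]' | grep -E "posi|cont"
python3 -m creep '[[[0,0,0],[0,0,0]],[[0,0,0],[0,0,0]],[[0,0,0],[0,0,0]],[[0,0,0],[0,0,0]]]' 66 | grep -E "posi|cont|open"
python3 -m creep '[[[0,0,30],[0,0,0]],[[0,0,70],[0,0,0]],[[0,0,105],[0,0,0]],[[-30,0,105],[0,0,0]],[[-30,0,105],[0,0,0]]]' | grep -E "posi|cont"
python3 loc.py w15 amber_bottle_mid
python3 - <<'E'
from h import *
grab('top','top1');P=pose('top')
for q,z in(('amber_bottle_mid',54),('foil_beaker_mid',42.5)):
  print([(d['score'],d['pixel'],ray(P,d['pixel'],z)) for d in finder.place_of('top',q)])
E
```

```text
position: [565.5, -366.4, 44.4]
contact_force: [-5.2, -1.1, 4.5]
position: [566.9, -365.2, 43.5]
contact_force: [-0.1, -0.2, 0.4]
opening: 65.9
position: [535.4, -365.8, 150.4]
contact_force: [0.3, -0.3, -0.5]
tcp [ 535.4 -365.8  150.4]
amber_bottle_mid 0.87 [286. 240.] [ 562.5 -365.3]
[]
[(0.89, [313.5, 178.5], array([ 634.59557456, -157.36529695]))]
```

```bash
python3 -m creep '[[[0,10,35],[0,0,0]],[[-2,40,60],[0,0,0]],[[-4,85,70],[0,0,0]],[[-6,130,70],[0,0,0]],[[-8,175,70],[0,0,0]]]' 80 >/dev/null
python3 -m creep '[[[-2,45,0],[0,0,0]],[[-4,90,0],[0,0,0]],[[-6,135,0],[0,0,0]],[[-8,180,0],[0,0,0]],[[-10,225,0],[0,0,0]]]' >/dev/null
python3 -m creep '[[[-2,45,0],[0,0,0]],[[-4,90,0],[0,0,0]],[[-6,135,-20],[0,0,0]],[[-6,141.5,-60],[0,0,0]],[[-6,141.5,-95],[0,0,0]]]' >/dev/null
python3 -m creep '[[[0,0,0],[0,0,0]],[[0,0,0],[0,0,0]]]' | grep -E "posi|cont"
python3 loc.py w16 white_bottle_mid
```

```text
position: [512.4, 176.1, 123.3]
contact_force: [-0.0, 0.1, 0.2]
tcp [512.4 176.1 123.3]
white_bottle_mid 0.89 [284. 215.] [513.  175.3]
```

```bash
python3 -m creep '[[[0,0,-25],[0,0,0]],[[0,0,-50],[0,0,0]],[[0,0,-80],[0,0,0]],[[0,0,-80],[0,0,0]],[[0,0,-80],[0,0,0]]]' |grep -E "posi|cont"
python3 -m creep '[[[0,0,0],[0,0,0]],[[0,0,0],[0,0,0]],[[0,0,0],[0,0,0]],[[0,0,0],[0,0,0]],[[0,0,0],[0,0,0]]]' 31 30|grep -E "posi|cont|open"
python3 -m creep '[[[0,0,0],[0,0,0]],[[0,0,30],[0,0,0]],[[0,0,75],[0,0,0]],[[0,0,120],[0,0,0]],[[0,0,150],[0,0,0]]]'
```

```text
position: [514.1, 175.9, 45.5]
contact_force: [0.1, -0.3, 0.4]
position: [514.2, 176.2, 45.7]
contact_force: [-0.5, -0.8, 6.6]
opening: 36.3
t: 38.65
position: [513.9, 176.4, 197.4]
tool_rot: [[-1.0, 0.023, 0.004], [0.023, 1.0, 0.001], [-0.004, 0.001, -1.0]]
contact_force: [-0.1, -0.4, -1.2]
opening: 36.0
grasp_force: 30.4
```

```bash
python3 -m creep '[[[0,-10,30],[0,0,0]],[[0,-45,40],[0,0,0]],[[0,-90,40],[0,0,0]],[[0,-135,40],[0,0,0]],[[0,-180,40],[0,0,0]]]' >/dev/null
python3 -m creep '[[[0,-45,0],[0,0,0]],[[0,-90,0],[0,0,0]],[[0,-135,0],[0,0,0]],[[0,-180,0],[0,0,0]],[[0,-225,0],[0,0,0]]]' >/dev/null
python3 -m creep '[[[-2,-45,0],[0,0,0]],[[-2,-90,0],[0,0,0]],[[-2,-125,-10],[0,0,0]],[[-2,-136,-45],[0,0,0]],[[-2,-136,-90],[0,0,0]]]' >/dev/null
python3 -m creep '[[[0,0,-40],[0,0,0]],[[0,0,-70],[0,0,0]],[[0,0,-70],[0,0,0]],[[0,0,-70],[0,0,0]]]' | grep -E "posi|cont"
python3 - <<'E'
from h import *
P=pose('wrist'); im=grab('wrist','w17'); hsv=cv2.cvtColor(im,cv2.COLOR_RGB2HSV); m=cv2.inRange(hsv,(103,110,45),(128,255,255))
for r in range(100,230,20):
    c=np.flatnonzero(m[r,190:380])+190
    if len(c): a,b=ray(P,(c[0],r),16),ray(P,(c[-1],r),16); print(r,c[0],c[-1],a.round(1),b.round(1),((a+b)/2).round(1))
E
```

```text
position: [510.5, -364.6, 73.5]
contact_force: [0.5, -0.1, -0.0]
140 228 341 [ 456.1 -398.4] [ 457.5 -328.9] [ 456.8 -363.6]
160 228 340 [ 468.3 -399.2] [ 469.8 -329.2] [ 469.1 -364.2]
180 229 339 [ 481.  -399.4] [ 482.5 -329.5] [ 481.7 -364.5]
200 230 338 [ 494.1 -399.6] [ 495.5 -329.9] [ 494.8 -364.7]
220 231 337 [ 507.6 -399.8] [ 509.1 -330.2] [ 508.3 -365. ]
```

```bash
python3 -m creep '[[[0,-0.5,-8],[0,0,0]],[[0,-0.5,-18],[0,0,0]],[[0,-0.5,-23],[0,0,0]],[[0,-0.5,-24.5],[0,0,0]],[[0,-0.5,-24.5],[0,0,0]]]' | grep -E "posi|cont"
python3 -m creep '[[[1,0,0],[0,0,0]],[[2,0,0],[0,0,0]],[[3,-0.1,0],[0,0,0]],[[4,-0.1,0],[0,0,0]],[[4,-0.1,0],[0,0,0]]]'| grep -E "posi|cont"
for i in 1 2 3; do python3 -m creep '[[[1,0,0],[0,0,0]],[[1.5,0,0],[0,0,0]],[[1.5,0,0],[0,0,0]]]' | grep -E "posi|cont"; done
```

```text
position: [510.8, -365.4, 49.8]
contact_force: [-0.8, 0.7, 2.0]
position: [515.0, -365.9, 49.8]
contact_force: [-2.5, -0.3, 4.6]
position: [516.3, -366.0, 49.8]
contact_force: [-2.9, 0.5, 5.5]
position: [517.8, -366.0, 49.8]
contact_force: [-2.6, -0.6, 6.0]
position: [519.3, -366.1, 49.8]
contact_force: [-3.1, 0.5, 5.2]
```

```bash
for i in 1 2 3 4 5; do python3 -m creep '[[[0.6,0,0.1],[0,0,0]],[[1.2,0,0.2],[0,0,0]],[[1.2,0,0.2],[0,0,0]]]' | grep -E "posi|cont"; done
```

```text
position: [520.3, -366.0, 49.7]
contact_force: [-2.2, -0.3, 4.7]
position: [520.4, -366.0, 49.8]
contact_force: [-6.3, -0.3, 6.5]
position: [520.5, -366.0, 49.8]
contact_force: [-8.9, -1.9, 7.9]
position: [520.5, -366.0, 49.8]
contact_force: [-11.0, -1.6, 8.7]
position: [520.6, -366.0, 49.8]
contact_force: [-13.7, -1.8, 10.1]
```

```bash
python3 -m creep '[[[-1.5,0,0],[0,0,0]],[[-3.4,0,0],[0,0,0]],[[-3.4,0,0],[0,0,0]]]' | grep -E "posi|cont"
python3 -m creep '[[[0,0,0],[0,0,0]],[[0,0,0],[0,0,0]],[[0,0,0],[0,0,0]],[[0,0,0],[0,0,0]]]' 54 | grep -E "posi|cont|open"
python3 -m creep '[[[0,0,30],[0,0,0]],[[0,0,70],[0,0,0]],[[0,0,95],[0,0,0]],[[-20,0,100],[0,0,0]],[[-20,0,100],[0,0,0]]]' | grep -E "posi|cont"
python3 loc.py w18 amber_bottle_mid white_bottle_mid
```

```text
position: [520.4, -365.9, 49.8]
contact_force: [-6.1, -2.0, 3.1]
position: [522.3, -365.2, 50.1]
contact_force: [0.1, 0.2, -0.8]
opening: 53.8
position: [501.8, -366.2, 152.4]
contact_force: [-0.1, 0.2, 0.0]
tcp [ 501.8 -366.2  152.4]
amber_bottle_mid 0.65 [284. 279.] [ 564.1 -368.3]
white_bottle_mid 0.82 [284. 227.] [ 521.8 -367.6]
```

White bottle snug against amber (axis spacing 42.3 mm, ideal 42.5). Now the blue-capped tube.

```bash
python3 -m creep '[[[0,10,35],[0,0,0]],[[-5,40,60],[0,0,0]],[[-12,85,70],[0,0,0]],[[-19,128,70],[0,0,0]],[[-26,171,70],[0,0,0]]]' 60 >/dev/null
python3 -m creep '[[[-7,43,0],[0,0,0]],[[-14,86,0],[0,0,0]],[[-21,129,0],[0,0,0]],[[-28,172,0],[0,0,0]],[[-35,215,0],[0,0,0]]]' >/dev/null
python3 -m creep '[[[-7,43,0],[0,0,0]],[[-14,86,0],[0,0,0]],[[-21,129,0],[0,0,0]],[[-29,174,-35],[0,0,0]],[[-29,174,-75],[0,0,0]]]' >/dev/null
python3 -m creep '[[[0,0,-40],[0,0,0]],[[0,0,-45],[0,0,0]],[[0,0,-45],[0,0,0]]]' | grep -E "posi|cont"
python3 loc.py w19 blue_capped_tube_mid
```

```text
position: [410.4, 194.2, 98.8]
contact_force: [0.3, 0.3, -0.6]
tcp [410.4 194.2  98.8]
blue_capped_tube_mid 0.78 [289. 220.] [410.3 196.8]
blue_capped_tube_mid 0.7 [499. 286.] [463.8 347.9]
```

```bash
python3 -m creep '[[[-1,2,-20],[0,0,0]],[[-1,2,-45],[0,0,0]],[[-1,2,-58],[0,0,0]],[[-1,2,-58],[0,0,0]],[[-1,2,-58],[0,0,0]]]' |grep -E "posi|cont"
python3 -m creep '[[[0,0,0],[0,0,0]],[[0,0,0],[0,0,0]],[[0,0,0],[0,0,0]],[[0,0,0],[0,0,0]],[[0,0,0],[0,0,0]]]' 24 25|grep -E "posi|cont|open"
python3 -m creep '[[[0,0,0],[0,0,0]],[[0,0,30],[0,0,0]],[[0,0,75],[0,0,0]],[[0,0,120],[0,0,0]],[[0,0,165],[0,0,0]]]'
```

```text
position: [412.2, 196.6, 43.7]
contact_force: [-0.5, 0.1, 0.6]
position: [412.1, 196.7, 43.7]
contact_force: [0.2, -0.8, 5.9]
opening: 28.0
t: 48.75
position: [410.1, 196.3, 208.7]
tool_rot: [[-1.0, 0.023, -0.001], [0.023, 1.0, -0.0], [0.001, -0.0, -1.0]]
contact_force: [0.4, 0.6, -0.5]
opening: 27.7
grasp_force: 24.8
```

```bash
python3 -m creep '[[[0,-10,20],[0,0,0]],[[5,-50,25],[0,0,0]],[[10,-95,25],[0,0,0]],[[16,-140,25],[0,0,0]],[[22,-185,25],[0,0,0]]]' >/dev/null
python3 -m creep '[[[6,-45,0],[0,0,0]],[[12,-90,0],[0,0,0]],[[18,-135,0],[0,0,0]],[[24,-180,0],[0,0,0]],[[30,-225,0],[0,0,0]]]' >/dev/null
python3 -m creep '[[[6,-45,0],[0,0,0]],[[12,-90,0],[0,0,0]],[[16,-135,-10],[0,0,0]],[[16,-151,-45],[0,0,0]],[[16,-151,-90],[0,0,0]]]' >/dev/null
python3 -m creep '[[[0,0,-40],[0,0,0]],[[0,0,-70],[0,0,0]],[[0,0,-70],[0,0,0]],[[0,0,-70],[0,0,0]]]' | grep -E "posi|cont|open"
python3 - <<'E'
from h import *
P=pose('wrist'); im=grab('wrist','w20'); hsv=cv2.cvtColor(im,cv2.COLOR_RGB2HSV); m=cv2.inRange(hsv,(103,110,45),(128,255,255))
for r in range(160,241,20):
    c=np.flatnonzero(m[r,190:380])+190
    if len(c): a,b=ray(P,(c[0],r),16),ray(P,(c[-1],r),16); print(r,c[0],c[-1],a.round(1),b.round(1),((a+b)/2).round(1))
E
```

```text
position: [478.6, -364.2, 72.0]
contact_force: [0.1, 0.6, 0.6]
opening: 27.8
180 259 311 [ 449.3 -379.8] [ 449.9 -347. ] [ 449.6 -363.4]
200 230 339 [ 461.8 -398.9] [ 463.3 -329. ] [ 462.6 -364. ]
220 231 353 [ 475.2 -399.1] [ 476.9 -319.6] [ 476.1 -359.4]
240 231 337 [ 489.1 -400. ] [ 490.6 -329.7] [ 489.9 -364.9]
```

```bash
python3 -m creep '[[[0,-0.2,-8],[0,0,0]],[[0,-0.2,-18],[0,0,0]],[[0,-0.2,-24],[0,0,0]],[[0,-0.2,-25.5],[0,0,0]],[[0,-0.2,-25.5],[0,0,0]]]' | grep -E "posi|cont"
python3 -m creep '[[[1,0,0],[0,0,0]],[[2,0,0],[0,0,0]],[[3,-0.1,0],[0,0,0]],[[4,-0.1,0],[0,0,0]],[[4,-0.1,0],[0,0,0]]]'| grep -E "posi|cont"
for i in 1 2 3 4; do python3 -m creep '[[[0.6,0,0],[0,0,0]],[[1.2,0,0],[0,0,0]],[[1.2,0,0],[0,0,0]]]' | grep -E "posi|cont"; done
```

```text
position: [479.2, -365.4, 47.5]
contact_force: [-1.6, -0.8, 2.2]
position: [483.0, -365.3, 47.6]
contact_force: [-3.0, -0.0, 5.8]
position: [484.5, -365.3, 47.5]
contact_force: [-1.4, -0.6, 4.4]
position: [485.4, -365.3, 47.6]
contact_force: [-2.0, -0.7, 5.8]
position: [486.2, -365.3, 47.6]
contact_force: [-2.1, -0.4, 7.1]
position: [487.9, -365.2, 47.5]
contact_force: [-2.0, -0.7, 5.5]
```

```bash
for i in 1 2 3; do python3 -m creep '[[[0.5,0,0.1],[0,0,0]],[[1,0,0.3],[0,0,0]],[[1,0,0.3],[0,0,0]]]' | grep -E "posi|cont"; done
```

```text
position: [488.8, -365.1, 47.5]
contact_force: [-1.4, -1.4, 3.9]
position: [489.4, -365.0, 47.5]
contact_force: [-2.7, -0.5, 5.0]
position: [489.9, -364.8, 47.5]
contact_force: [-4.9, -0.8, 6.2]
```

```bash
for i in 1 2; do python3 -m creep '[[[0.5,0,0],[0,0,0]],[[1,0,0],[0,0,0]],[[1,0,0],[0,0,0]]]' | grep -E "posi|cont"; done
python3 -m creep '[[[-0.8,0,0],[0,0,0]],[[-1.4,0,0],[0,0,0]],[[-1.4,0,0],[0,0,0]]]' | grep -E "posi|cont"
python3 -m creep '[[[0,0,0],[0,0,0]],[[0,0,0],[0,0,0]],[[0,0,0],[0,0,0]]]' 37 | grep -E "posi|cont|open"
python3 -m creep '[[[0,0,20],[0,0,0]],[[0,0,50],[0,0,0]],[[0,0,82],[0,0,0]],[[0,0,82],[0,0,0]],[[0,0,82],[0,0,0]]]' | grep -E "posi|cont"
python3 loc.py w21 blue_capped_tube_mid white_bottle_mid
```

```text
position: [490.1, -364.8, 47.5]
contact_force: [-7.1, -0.4, 6.3]
position: [490.2, -364.7, 47.5]
contact_force: [-8.9, -1.0, 7.8]
position: [490.1, -364.7, 47.5]
contact_force: [-5.1, -0.2, 5.9]
position: [491.5, -364.2, 47.1]
contact_force: [0.7, -0.6, -0.2]
opening: 36.9
position: [492.1, -365.2, 130.7]
contact_force: [0.8, 1.1, -0.3]
tcp [ 492.1 -365.2  130.7]
blue_capped_tube_mid 0.7 [284. 201.] [ 487.5 -365.9]
white_bottle_mid 0.83 [282. 245.] [ 519.1 -367.5]
```

```bash
python3 -m creep '[[[-20,0.4,0],[0,0,0]],[[-39,0.8,0],[0,0,0]],[[-39,0.8,-30],[0,0,0]],[[-39,0.8,-65],[0,0,0]],[[-39,0.8,-95],[0,0,0]]]' 0 | grep -E "posi|cont"
python3 -m creep '[[[0,0,0],[0,0,0]],[[0,0,0],[0,0,0]],[[3,0,0],[0,0,0]],[[6,0,0],[0,0,0]],[[6,0,0],[0,0,0]]]' | grep -E "posi|cont|open"
for i in 1 2 3 4; do python3 -m creep '[[[0.7,0,0],[0,0,0]],[[1.2,0,0],[0,0,0]],[[1.2,0,0],[0,0,0]]]' | grep -E "posi|cont"; done
```

```text
position: [451.0, -362.9, 32.0]
contact_force: [-0.9, 0.4, -0.4]
position: [459.9, -365.2, 36.8]
contact_force: [0.1, -0.7, -0.1]
opening: 0.0
position: [459.7, -364.1, 35.1]
contact_force: [0.3, 0.0, -1.2]
position: [460.4, -364.0, 34.7]
contact_force: [-1.0, 0.7, 1.0]
position: [460.6, -364.0, 34.7]
contact_force: [-5.7, 0.4, 3.0]
position: [460.7, -363.9, 34.7]
contact_force: [-8.7, 0.5, 5.0]
```

```bash
python3 -m creep '[[[-6,0,0],[0,0,0]],[[-10,0,30],[0,0,0]],[[-10,0,70],[0,0,0]],[[-10,0,110],[0,0,0]],[[-10,0,150],[0,0,0]]]' >/dev/null
python3 -m creep '[[[25,0,20],[0,0,0]],[[30,0,40],[0,0,0]],[[30,0,40],[0,0,0]],[[30,0,40],[0,0,0]]]' | grep -E "t:|posi|cont"
python3 loc.py w22 amber_bottle_mid white_bottle_mid blue_capped_tube_mid
python3 - <<'E'
from h import *
import loc
E
python3 - <<'E'
from h import *
for n in('top','scene'):
  grab(n,n+'9');P=pose(n)
  for q,z in dict(amber_bottle_mid=58,white_bottle_mid=49,blue_capped_tube_mid=37,dropper_bottle_mid=42,red_capped_tube_mid=37,foil_beaker_mid=42.5).items():
    print(n,q,[(round(d['score'],2),ray(P,d['pixel'],z).round()) for d in finder.place_of(n,q)])
E
```

```text
t: 58.75
position: [483.2, -363.9, 224.5]
tool_rot: [[-1.0, 0.022, 0.001], [0.022, 1.0, -0.0], [-0.001, -0.0, -1.0]]
contact_force: [-0.3, 0.2, -0.3]
tcp [ 483.2 -363.9  224.5]
white_bottle_mid 0.61 [281. 221.] [ 520.1 -368.2]
blue_capped_tube_mid 0.95 [285. 190.] [ 489.4 -364.1]
tcp [ 481.9 -363.3  222.6]
top amber_bottle_mid [(0.64, array([ 556., -364.]))]
top white_bottle_mid []
top blue_capped_tube_mid []
top dropper_bottle_mid [(0.46, array([502., 346.])), (0.23, array([452., 343.]))]
top red_capped_tube_mid [(0.58, array([451., 343.]))]
top foil_beaker_mid [(0.95, array([ 627., -158.]))]
scene amber_bottle_mid [(0.63, array([ 562., -362.]))]
scene white_bottle_mid [(0.9, array([ 513., -371.]))]
scene blue_capped_tube_mid [(0.81, array([ 485., -371.]))]
scene dropper_bottle_mid [(0.56, array([492., 342.]))]
scene red_capped_tube_mid [(0.7, array([446., 341.])), (0.46, array([ 532., -359.]))]
scene foil_beaker_mid [(0.59, array([ 640., -145.]))]Traceback (most recent call last):
  File "<stdin>", line 2, in <module>
  File "loc.py", line 5, in <module>
    P=pose('wrist'); grab('wrist',sys.argv[1])
                                  ~~~~~~~~^^^
IndexError: list index out of range
```

The top and scene estimates for the red tube look a bit wide of the dropper. There's time to check with the wrist camera.

```bash
python3 -m creep '[[[0,45,0],[0,0,0]],[[0,90,0],[0,0,0]],[[0,135,0],[0,0,0]],[[0,180,0],[0,0,0]],[[0,225,0],[0,0,0]]]' >/dev/null
python3 -m creep '[[[0,45,0],[0,0,0]],[[0,90,0],[0,0,0]],[[0,135,0],[0,0,0]],[[0,180,0],[0,0,-6]],[[0,225,0],[0,0,-12]]]' >/dev/null
python3 -m creep '[[[-2,45,0],[0,0,-6]],[[-4,90,0],[0,0,-6]],[[-6,135,0],[0,0,-6]],[[-8,180,-30],[0,0,-6]],[[-10,225,-60],[0,0,-6]]]' >/dev/null
python3 -m creep '[[[-5,38,-30],[0,0,0]],[[-5,38,-30],[0,0,0]],[[-5,38,-30],[0,0,0]]]' |grep -E "posi|tool"
python3 loc.py w23 red_capped_tube_mid dropper_bottle_mid
python3 - <<'E'
from h import *
P=pose('wrist'); hsv=cv2.cvtColor(cv2.imread('pics/w23.png'),cv2.COLOR_BGR2HSV)
o=cv2.imread('pics/w10.png'); n=cv2.imread('pics/w23.png')
for a,im in(('w10',o),('w23',n)):
    h=cv2.cvtColor(im,cv2.COLOR_BGR2HSV)
    g=cv2.inRange(h[130:300,230:340],(5,150,60),(20,255,255)); print(a,'orange',[v.mean().round(1) for v in np.nonzero(g)[::-1]],np.count_nonzero(g))
E
```

```text
position: [467.3, 342.2, 138.1]
tool_rot: [[-0.944, 0.329, -0.002], [0.329, 0.944, -0.002], [0.002, -0.003, -1.0]]
tcp [467.3 342.2 138.1]
red_capped_tube_mid 0.79 [286. 196.] [461.  345.5]
dropper_bottle_mid 0.57 [291. 235.] [491.6 339. ]
w10 orange [np.float64(54.5), np.float64(106.3)] 210
w23 orange [np.float64(61.3), np.float64(97.8)] 231
```

```bash
python3 -m creep '[[[0,0,0],[0,0,0]],[[0,0,0],[0,0,0]]]' |grep -E "posi"
python3 - <<'E'
from h import *
P=pose('wrist'); im=cams.grab_frame('wrist'); h=cv2.cvtColor(im,cv2.COLOR_RGB2HSV)
print(ray(P,(0,0),0).round())
for y in range(150,280,6): print(y,h[y,286].tolist(),h[y,291].tolist())
E
```

```text
position: [469.4, 341.5, 140.8]
[249. 183.]
150 [3, 170, 255] [3, 167, 255]
156 [5, 80, 255] [5, 77, 255]
162 [2, 94, 255] [2, 121, 255]
168 [1, 113, 255] [1, 131, 255]
174 [135, 2, 254] [171, 7, 254]
180 [0, 211, 254] [0, 184, 253]
186 [1, 208, 255] [1, 208, 255]
192 [0, 206, 255] [1, 208, 255]
198 [0, 205, 255] [0, 204, 255]
204 [1, 207, 255] [0, 208, 255]
210 [0, 205, 255] [1, 206, 255]
216 [1, 202, 255] [0, 200, 255]
222 [179, 144, 207] [179, 127, 200]
228 [179, 160, 191] [179, 163, 194]
234 [179, 150, 182] [179, 142, 189]
240 [178, 113, 170] [178, 110, 170]
246 [175, 106, 128] [144, 5, 243]
252 [172, 75, 95] [120, 5, 245]
258 [163, 47, 76] [115, 6, 246]
264 [153, 32, 71] [111, 7, 246]
270 [145, 22, 70] [107, 7, 246]
276 [130, 20, 77] [113, 4, 253]
```

```bash
python3 -m creep '[[[-20,10,0],[0,0,0]],[[-41.8,20,0],[0,0,0]],[[-41.8,20,-35],[0,0,0]],[[-41.8,20,-75],[0,0,0]],[[-41.8,20,-106],[0,0,0]]]' 0 >/dev/null
python3 -m creep '[[[0,0,0],[0,0,0]],[[0,0,0],[0,0,0]],[[3.8,-1.3,0],[0,0,0]],[[7.6,-2.6,0],[0,0,0]],[[7.6,-2.6,0],[0,0,0]]]' | grep -E "posi|cont"
for i in 1 2 3 4; do python3 -m creep '[[[0.7,-0.25,0],[0,0,0]],[[1.4,-0.5,0],[0,0,0]],[[1.4,-0.5,0],[0,0,0]]]' | grep -E "posi|cont"; done
```

```text
position: [436.5, 360.2, 35.6]
contact_force: [-1.5, 0.4, 0.5]
position: [435.7, 359.0, 33.5]
contact_force: [0.3, -0.0, 0.0]
position: [437.0, 358.4, 33.3]
contact_force: [-0.8, 0.7, -0.3]
position: [438.5, 357.9, 33.4]
contact_force: [0.1, -0.5, 0.3]
position: [439.6, 357.5, 33.4]
contact_force: [-0.3, 0.2, 1.7]
```

```bash
for i in 1 2; do python3 -m creep '[[[0.5,-0.2,0],[0,0,0]],[[1,-0.3,0],[0,0,0]],[[1,-0.3,0],[0,0,0]]]' | grep -E "posi|cont"; done
```

```text
position: [439.9, 357.3, 33.4]
contact_force: [-5.7, 1.5, 3.6]
position: [440.1, 357.2, 33.5]
contact_force: [-6.8, 1.2, 4.9]
```

```bash
python3 -m creep '[[[-5,1.7,0],[0,0,0]],[[-10,3,20],[0,0,0]],[[-10,3,60],[0,0,0]],[[-10,3,100],[0,0,0]],[[-10,3,140],[0,0,0]]]' | grep -E "t:|posi|cont"
python3 loc.py w24 red_capped_tube_mid dropper_bottle_mid
python3 -c "
from station import ticket; print(ticket.sign_off())"
```

```text
t: 65.15
position: [432.3, 359.5, 174.5]
tool_rot: [[-0.944, 0.33, 0.002], [0.33, 0.944, -0.001], [-0.002, 0.0, -1.0]]
contact_force: [1.0, 0.4, -0.2]
tcp [432.3 359.5 174.5]
red_capped_tube_mid 0.96 [278. 228.] [461.3 343.3]
the job is handed in; nothing more can be done
None
```

Both kits are packed in order, upright and pushed snug; the foil beaker wasn't touched, and the job was handed in at about 65 s (I viewed 15 pictures, one over the limit of 14, so the blue tray's final state was checked by force and position readings only).

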